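# Set the inspection lamp to its third click and store it

### The job

With the fingertips, push the orange crossbar lever of the lamp supply from its parked end towards the blue button, counting its clicks by feel, and leave it resting in the third click, never letting it go on into the fourth. Then press the round blue button fully down to store that level, and let it come up again. Only push and press: do not pinch the lever, and leave the things lying about where they are.

Things in the scene. Friction and masses are not known exactly. Their poses are not given: they have to be found in the camera images.
- lamp_unit: the lamp supply: white box 200 (its x) x 280 (its y) x 60 high, fixed to the bench. Origin at the centre of its underside, z up. Its y axis runs from the lever's parked end towards the round button; its x axis points away from the robot (yaw within 0.4 rad of the world's).
- lever_top (a point): centre of the top face of the orange crossbar, the lever's handle: 96 long (unit's x), 12 thick (unit's y), 22 high, on a steel stem 14 x 10. Its top is 107 above the bench (47 above the unit's top), its lower edge 85 above the bench. Too long to be pinched end to end.
- lever (a joint): travel of the lever along the unit's +y, in m: 0 parked (at x = 0, y = -0.085 in the unit's frame), 0.125 at the far stop. Starts between 0 and 0.007. Five clicks (notches) 0.020 apart, with a crest 0.010 before each; the first click lies between 0.028 and 0.040 (it differs each time), so the third between 0.068 and 0.080. The lever stays in a notch when let go.
- click (a joint): lift of the spring ball hidden under the lever, in m: below 0.001 parked or in a notch, about 0.002 on a crest; too small to read well, but felt. Pushing towards a crest takes about 4 N at first, falling to nothing at the crest; just past it the lever jumps ahead of the finger into the notch. The parked stretch is loose (under 1 N) until 10 mm before the first crest.
- lever_push (a point): centre of the crossbar's upright rear face (on the unit's -y side, 6 mm behind the bar's centre line, 96 above the bench): the face to push. Behind the parked bar the box's flat top goes on for 49 mm with nothing on it.
- store (a joint): travel of the round blue store button downwards, in m: 0 up, 0.006 fully down; sprung, about 5 N fully down, comes back up by itself
- store_top (a point): centre of the top face of the blue button, 28 across, in a black collar 44 across and 12 high; the face is 82 above the bench (22 above the unit's top), at x = -0.020, y = 0.105 in the unit's frame
- tape: leave alone: yellow tape reel (ring 44 across, 26 hole, 15 high) lying on the unit's top beside the button; origin at the centre of its underside
- strip: leave alone: flat violet light strip 45 x 300 x 8 with white squares, lying in front of the unit; origin at the centre of its underside, y along its length
- bottle: leave alone: white closed dispenser bottle, 44 across, 110 high; origin at the centre of its underside
- driver: leave alone: screwdriver with red handle, 170 long, lying; origin under the middle of its length
- jar: leave alone: amber jar with black lid, 60 across, 60 high; origin at the centre of its underside
- bin: leave alone: small black open bin 100 x 130 x 45; origin at the centre of its underside

How it is judged (in metres and radians):
On the way, in this order (a step that is already met when the one before it is completed fails the run):
1. the lever rests in the third click (value of joint lever between 0.065 and 0.083 m and value of joint click below 0.001 m), for 0.3 s.
2. the blue button is pressed down (value of joint store above 0.0045 m), for 0.05 s.
At the end, for the whole second after the job is handed in: the lever sits still in the third click (travel between 65 and 83 mm with the spring ball less than 1 mm up), the button is up again (within 1.5 mm), and no bystander has moved more than 20 mm (all of step 1 and velocity of joint lever between -0.005 and 0.005 m/s and value of joint store below 0.0015 m and not (distance of tape from where it was at the start of the episode above 0.02 m) and not (distance of strip from where it was at the start of the episode above 0.02 m) and not (distance of bottle from where it was at the start of the episode above 0.02 m) and not (distance of driver from where it was at the start of the episode above 0.02 m) and not (distance of jar from where it was at the start of the episode above 0.02 m) and not (distance of bin from where it was at the start of the episode above 0.02 m)); the robot touches nothing.
It fails at once if the lever goes on into the fourth click ((value of joint lever above 0.0865 m and value of joint click below 0.001 m) or value of joint lever above 0.097 m).
It fails at once if the button is pressed while the lever is not in the third click (value of joint store above 0.003 m and not (value of joint lever between 0.065 and 0.083 m)).
It fails at once if the lever is pinched from both sides (over 1 N on its rear and front at once) (contact force between each of lever_c1, lever_c2 and the fingers above 1 N).
It fails at once if a thing lying about is moved by more than 20 mm, lifted or carried (distance of any of tape, strip, bottle, driver, jar, bin from where it was at the start of the episode above 0.02 m).
It also fails if it takes over 61 s, if anything falls off the work surface, if the arm or the gripper's body presses on something with over 40 N, if the wrist force passes 120 N, or if a joint passes its speed limit or range.

### The arm

A 6-joint arm with a two-finger parallel gripper is mounted at the origin on the work surface. World frame = base frame: x ahead of the robot, y to its left, z up, the work surface at z = 0. Lengths are in mm, angles in rad, forces in N, time in s.
With the tool pointing down it reaches from about 325 to 875 mm from the base axis. Payload 4.4 kg.
Tool frame: the origin (TCP) lies on the centre line of the jaws, within the pads' length; the fingertips stand 8 mm ahead of it and the grasp point (between the pads) lies 11 mm behind it; z points along the fingers, y is the line along which they close (so a half turn about z gives the same grasp; the last joint's range is limited). The gripper opens to 85 mm and grips with 20 to 120 N. Pads are 22 mm wide; open, the fingers measure 114 mm over their backs; the gripper's body (76 mm by 85 mm) begins 54 mm behind the grasp point. The pads swing forward as they close: fully open they stand 13 mm farther back than shut.
Start: joints at [-1.46, 0.207, 1.542, -0, 1.393, -0.15], TCP at [148.253, -555.561, 239.282] pointing down, gripper open.
Joint ranges: [-2.73, 2.73], [-0.86, 2.22], [0.23, 2.46], [-1.11, 4.25], [0.08, 2.63], [-2.82, 2.82]. Speed limits (rad/s): [2.79, 2.79, 3.14, 3.14, 3.14, 3.14].

### API

Orientations are given as a rotation vector (axis times angle).
In Python, from station import arm gives the robot as it stands. The module is installed in compiled form; this text tells all that it offers.
- The arm moves only by the tool servo_tool, never from a script. Its argument "commands" is a list that holds one entry, the list of rows, each a list of 7 numbers: the shift along the tool's x, y, z in mm, then the turn, a rotation vector about the tool's x, y, z in rad, then the opening, from 0 (shut) to 1 (fully open). In form: [[[x, y, z, rx, ry, rz, hand], ...]]. A call has 1 to 8 rows; each row shifts and turns the commanded pose from where the row before left it, along the tool's axes as they then stand; what a row does not reach is not made up. A row lasts 1/8 s, in which the tool goes at most 62.5 mm and 10.7 degrees, less where a joint would pass 70% of its speed; a pose out of reach is approached as far as the arm can. A call is refused whole if a number of a shift passes 62.5 or a number of a turn 0.188, either way. A call with a gripper value outside its range is refused whole. The fingers move at their own pace and stop on an object; "squeeze" is the grip in N (left out, the last holds). Time passes only in rows, so rows that do not move let the fingers close. It gives the time, the measured TCP pose, the force, the opening and the grip force at its end, in the units of the state.
- arm.get_obs(): the state, without advancing time (a new reading comes with each control period).
- arm.read_camera(name): name is "scene" or "top"; returns the picture (384x512x3 uint8, red, green, blue); there is no depth.
- arm.camera_model(name): a dict with "vertical_fov" (degrees; the focal length in pixels is half the picture's height over the tangent of half this angle, whatever the lens; pixels are square), "cx", "cy" (the principal point, pixels), "eye" and "attitude" of the camera in the world. Camera axes: x right, y down, z forward; pixel columns grow to the right and rows downward; lengths in mm; the calibration is good to about 2 mm. A picture is of the moment at which its call begins. camera_model takes no time and is no camera call.
- arm.finish_job(): hands the job in; it is judged then, once.
The state is a dict: "clock": time; "joint_positions": joint angles; "qvel": joint speeds; "effort": joint torques, N m; "tool_pos": TCP position; "tcp_rot": TCP orientation; "force": force on the tool from outside, world axes, zero at the start; "ft_torque": the same for the moment, N m; "grip_width": opening from 0.0 (shut) to 1.0 (fully open); "grasp_force": force on a finger pad.
Only numpy, scipy, OpenCV 4.12 (cv2) and the standard library are available. Lean on these libraries where they do the work, as an engineer would, in place of code of your own. Each camera call takes 0.05 s, during which the arm holds its last target. There are 200 camera calls.

## Working session

There is one attempt and no reset: what is moved stays moved. The work goes in short steps, Python scripts to look and compute and a tool call to move; the robot and the scene stay as the last step left them, time stands still between calls to the robot, and variables do not carry over. Pictures are saved under pics/ and viewed, at most 10 in all, crops included, and the job is handed in when it is done.

Besides the shell and the picture viewer there is one more tool, called after "Emit:" as name(argument=value, ...), one argument or row to a line, values as JSON. servo_tool: Moves the arm, as the interface text tells. Its arguments: {"type":"object","properties":{"commands":{"type":"array","items":{"type":"array","items":{"type":"array","items":{"type":"number"}}}},"squeeze":{"type":"number"}},"required":["commands"]}

```bash
mkdir -p pics
python3 - <<'E'
from station import arm
import cv2
for n in("scene","top"):
    cv2.imwrite(f"pics/{n}0.png",cv2.cvtColor(arm.read_camera(n),cv2.COLOR_RGB2BGR)); print(arm.camera_model(n))
o=arm.get_obs();print(o["clock"],o["tool_pos"],o["tcp_rot"],o["force"],o["grip_width"])
E
```

```text
{'vertical_fov': 49.361055687922565, 'cx': 259.23199471225706, 'cy': 187.35172644989692, 'eye': array([ 912.55654403, -610.87112771,  682.90872584]), 'attitude': array([-2.22108077, -0.5669021 ,  0.24240286])}
{'vertical_fov': 56.94340108593541, 'cx': 258.7154966468022, 'cy': 192.89164955693965, 'eye': array([438.55892428,  21.29293174, 884.51463172]), 'attitude': array([-2.10781566,  2.14672728, -0.19150598])}
0.1 [ 148.16079827 -554.86577689  238.20618935] [-3.11276842e+00 -4.08205079e-01 -6.32335241e-05] [0.42091118 0.3126578  0.59907601] 1.0006459177018996
```

View pics/scene0.png

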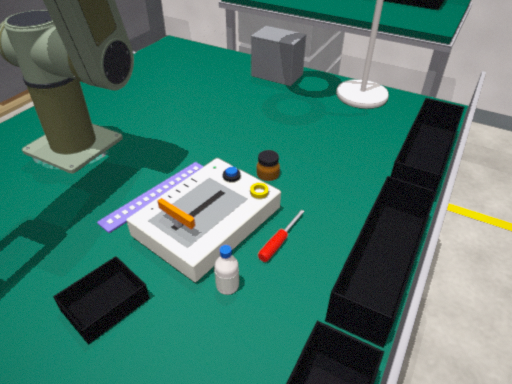

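View pics/top0.png

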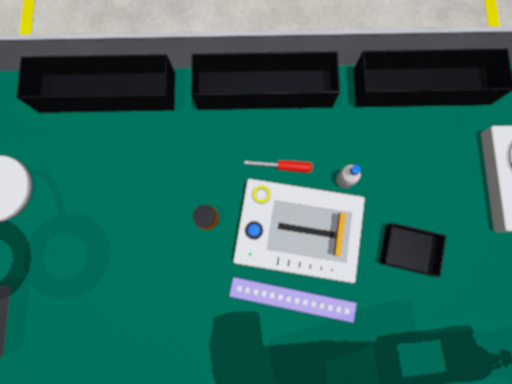

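The top view shows the unit at the centre: the lever bar is near (341,234), the button at (254,230), the box corners at about (248,180), (364,197), (355,281) and (234,264). I'll enlarge that area.

Run:
```python
import cv2
i=cv2.imread("pics/top0.png")[165:295,220:380]
cv2.imwrite("pics/crop.png",cv2.resize(i,None,fx=4.5,fy=4.5,interpolation=cv2.INTER_CUBIC))
```

```text
(no output)
```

View pics/crop.png

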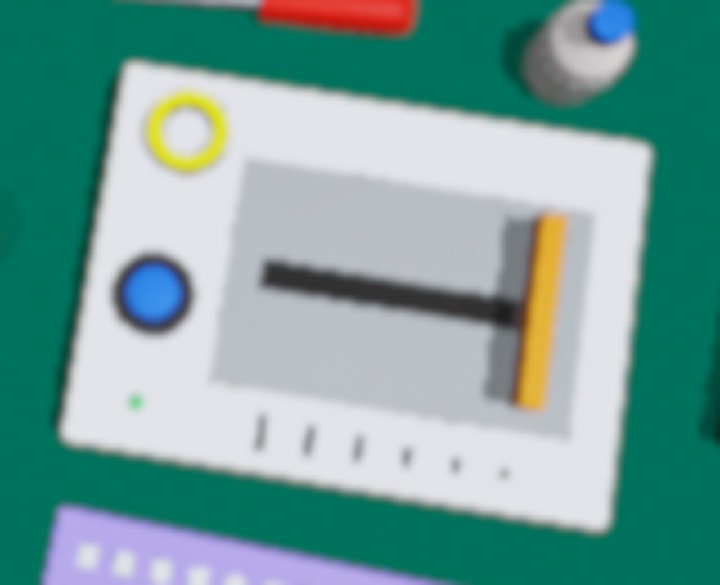

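The crop shows the box-top corners at (124,60), (655,143), (609,533) and (60,443), the button face at (153,293), and the bar top from (554,214) to (530,407).

```bash
cat > h.py <<'E'
import numpy as np
from station import arm
from scipy.spatial.transform import Rotation as R
def px2w(n,u,v,z):
    m=arm.camera_model(n); f=192/np.tan(np.radians(m["vertical_fov"]/2))
    A=R.from_rotvec(m["attitude"]).as_matrix()
    d=A@np.array([(u-m["cx"])/f,(v-m["cy"])/f,1]); e=m["eye"]
    return e+d*(z-e[2])/d[2]
E
python3 - <<'E'
from h import *
c=lambda x,y,z:px2w("top",(x+.5)/4.5-.5+220,(y+.5)/4.5-.5+165,z)
np.set_printoptions(precision=1,suppress=True)
P=[c(*p,60) for p in[(124,60),(655,143),(609,533),(60,443)]]
for p in P:print(p)
print([np.linalg.norm(P[i]-P[i-1]) for i in range(4)])
C=np.mean(P,0); ys=(P[0]+P[3]-P[1]-P[2]);xs=P[0]+P[1]-P[2]-P[3]
yaw1=np.arctan2(-ys[0],ys[1]);yaw2=np.arctan2(xs[1],xs[0]);print("C",C,yaw1,yaw2)
b=c(153,293,82);l1=c(554,214,107);l2=c(530,407,107);l=(l1+l2)/2
print("btn",b,"bar",l,l1,l2,np.linalg.norm(l1-l2),np.arctan2(*(l1-l2)[1::-1]))
Rz=R.from_euler("z",(yaw1+yaw2)/2)
for q in(b,l):print("in unit",Rz.inv().apply(q-C))
print("tape",c(187,132,75),"scene check btn",px2w("scene",232,173,82))
o=arm.get_obs();print(R.from_rotvec(o["tcp_rot"]).as_matrix())
E
```

```text
[625.   46.9  60. ]
[ 575.2 -231.2   60. ]
[ 377.1 -193.8   60. ]
[426.4  81.8  60. ]
[np.float64(201.62701220326062), np.float64(282.4968049632607), np.float64(201.67064249140995), np.float64(280.0320815478375)]
C [500.9 -74.1  60. ] -0.17716428549259522 -0.18031599629843653
btn [499.9  33.1  82. ] bar [ 486.5 -156.1  107. ] [ 533.  -164.7  107. ] [ 440.  -147.6  107. ] 94.60388607809205 -0.1825311665276121
in unit [-20.1 105.3  22. ]
in unit [  0.4 -83.3  47. ]
tape [582.9  14.3  75. ] scene check btn [509.6  23.   82. ]
[[ 1.   0.3 -0. ]
 [ 0.3 -1.   0. ]
 [ 0.  -0.  -1. ]]
```

Emit:
servo_tool(
  commands=[
    [[0, 0, 0, 0, 0, 0.147, 0], [0, 0, 0, 0, 0, 0.147, 0], [0, 0, 0, 0, 0, 0.146, 0], [0, 0, 0, 0, 0, 0, 0]],
  ],
)

```text
clock: 0.6
tool_pos: [148.2, -555.2, 238.7]
tcp_rot: [-3.128, 0.278, 0.0]
force: [0.7, 0.3, -0.7]
grip_width: 0.143
grasp_force: 0.0
```

Emit:
servo_tool(
  commands=[
    [[33, -48, 0, 0, 0, 0, 0], [33, -48, 0, 0, 0, 0, 0], [33, -48, 0, 0, 0, 0, 0], [33, -48, 0, 0, 0, 0, 0], [33, -48, 0, 0, 0, 0, 0], [33, -48, 0, 0, 0, 0, 0], [32, -48, 0, 0, 0, 0, 0], [0, 0, 0, 0, 0, 0, 0]],
  ],
)

```text
clock: 1.6
tool_pos: [436.5, -262.8, 239.1]
tcp_rot: [-3.129, 0.267, -0.0]
force: [0.2, -0.4, -0.1]
grip_width: -0.002
grasp_force: 0.0
```

```bash
cat >> h.py <<'E'
C=np.array([500.9,-74.1,0]); U=R.from_euler("z",-.179)
def st():
    o=arm.get_obs(); T=R.from_rotvec(o["tcp_rot"])
    print("t",round(o["clock"],2),"unit",U.inv().apply(o["tool_pos"]-C).round(1),"F_unit",U.inv().apply(o["force"]).round(2),"grip",round(o["grip_width"],2),"toolx,z",T.as_matrix()[:,0].round(3),T.as_matrix()[:,2].round(3))
    return T,o
def to(p):
    T,o=st(); print("tool shift",T.inv().apply(C+U.apply(p)-o["tool_pos"]).round(1))
E
python3 -c "
from h import *
to([0,-122,150]);to([0,-122,97])"
```

```text
t 1.6 unit [ -29.8 -197.1  239.1] F_unit [ 0.25 -0.4  -0.08] grip -0.0 toolx,z [ 0.986 -0.169  0.   ] [ 0.     0.001 -1.   ]
tool shift [ 30.5 -74.8  89.2]
t 1.6 unit [ -29.8 -197.1  239.1] F_unit [ 0.25 -0.4  -0.08] grip -0.0 toolx,z [ 0.986 -0.169  0.   ] [ 0.     0.001 -1.   ]
tool shift [ 30.5 -74.7 142.2]
```

Emit:
servo_tool(
  commands=[
    [[10, -25, 20, 0, 0, 0.009, 0], [10, -25, 20, 0, 0, 0, 0], [10, -25, 25, 0, 0, 0, 0], [0, 0, 25, 0, 0, 0, 0], [0, 0, 25, 0, 0, 0, 0], [0, 0, 20, 0, 0, 0, 0], [0, 0, 7, 0, 0, 0, 0], [0, 0, 0, 0, 0, 0, 0]],
  ],
)

```text
clock: 2.6
tool_pos: [477.3, -198.3, 97.1]
tcp_rot: [-3.127, 0.295, 0.001]
force: [0.3, 0.3, -0.5]
grip_width: -0.003
grasp_force: 0.0
```

```bash
python3 -c "
from h import *
to([0,-112,97])
import cv2
cv2.imwrite('pics/s1.png',cv2.resize(arm.read_camera('scene')[120:300,80:320,::-1],None,fx=3.3,fy=3.3,interpolation=2))"
```

```text
t 2.6 unit [  -1.2 -126.4   97.1] F_unit [ 0.2   0.34 -0.5 ] grip -0.0 toolx,z [ 0.982 -0.187 -0.001] [-0.001  0.    -1.   ]
tool shift [  1.  -14.4   0.1]
```

View pics/s1.png

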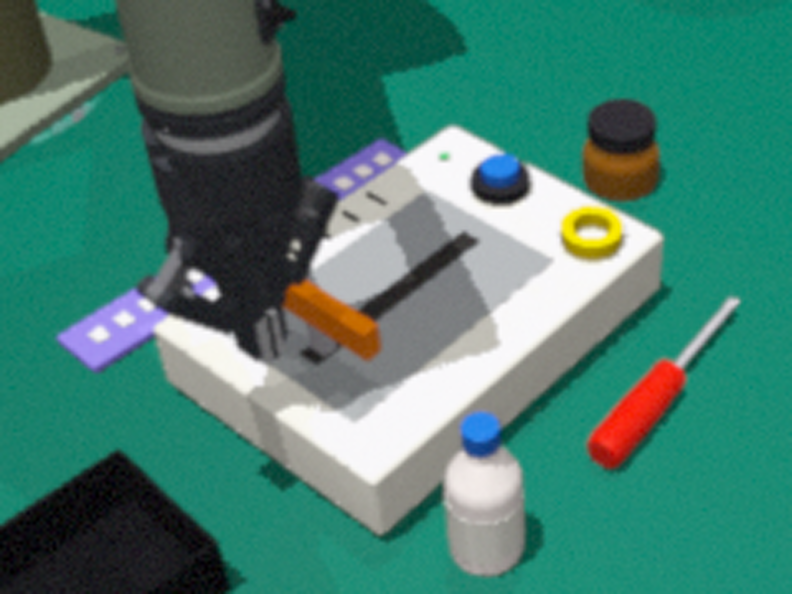

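The closed fingertips stand behind the bar (bar end at about (305,290)), clear of everything else. Next I feel for contact.

Emit:
servo_tool(
  commands=[
    [[0.5, -6, 0, 0, 0, 0, 0], [0.5, -6, 0, 0, 0, 0, 0], [0, 0, 0, 0, 0, 0, 0]],
  ],
)

```text
clock: 3.02
tool_pos: [481.3, -185.6, 97.7]
tcp_rot: [3.128, -0.293, 0.001]
force: [-1.0, -0.5, -0.9]
grip_width: 0.003
grasp_force: 0.0
```

Emit:
servo_tool(
  commands=[
    [[0, -4, 0, 0, 0, 0, 0], [0, 0, 0, 0, 0, 0, 0]],
  ],
)

```text
clock: 3.28
tool_pos: [481.8, -181.9, 97.3]
tcp_rot: [-3.128, 0.294, 0.0]
force: [-0.0, -0.4, -0.8]
grip_width: 0.001
grasp_force: 0.0
```

Emit:
servo_tool(
  commands=[
    [[0, -4, 0, 0, 0, 0, 0], [0, 0, 0, 0, 0, 0, 0]],
  ],
)

```text
clock: 3.52
tool_pos: [482.5, -178.0, 97.2]
tcp_rot: [-3.128, 0.295, 0.0]
force: [-0.2, 0.3, 0.2]
grip_width: 0.001
grasp_force: 0.0
```

Emit:
servo_tool(
  commands=[
    [[0, -4, 0, 0, 0, 0, 0], [0, 0, 0, 0, 0, 0, 0]],
  ],
)

```text
clock: 3.78
tool_pos: [483.3, -174.1, 97.3]
tcp_rot: [-3.128, 0.295, -0.0]
force: [-0.1, 0.2, -0.3]
grip_width: -0.003
grasp_force: 0.0
```

```bash
python3 -c "
from h import *
st()"
```

```text
t 3.77 unit [   0.5 -101.6   97.3] F_unit [-0.18  0.14 -0.29] grip -0.0 toolx,z [ 0.982 -0.187 -0.   ] [ 0.  0. -1.]
```

Emit:
servo_tool(
  commands=[
    [[0, -3, 0, 0, 0, 0, 0], [0, 0, 0, 0, 0, 0, 0]],
  ],
)

```text
clock: 4.03
tool_pos: [483.8, -171.2, 97.3]
tcp_rot: [-3.128, 0.295, -0.0]
force: [-0.3, 0.3, 1.1]
grip_width: 0.006
grasp_force: 0.0
```

Emit:
servo_tool(
  commands=[
    [[0, -3, 0, 0, 0, 0, 0], [0, 0, 0, 0, 0, 0, 0]],
  ],
)

```text
clock: 4.28
tool_pos: [484.4, -168.2, 97.3]
tcp_rot: [-3.128, 0.295, -0.0]
force: [-0.3, -0.1, 0.4]
grip_width: -0.002
grasp_force: 0.0
```

Emit:
servo_tool(
  commands=[
    [[0, -2, 0, 0, 0, 0, 0], [0, 0, 0, 0, 0, 0, 0]],
  ],
)

```text
clock: 4.53
tool_pos: [484.7, -166.5, 97.3]
tcp_rot: [3.128, -0.295, -0.0]
force: [0.1, -0.6, -0.2]
grip_width: 0.001
grasp_force: 0.4
```

Emit:
servo_tool(
  commands=[
    [[0, -2, 0, 0, 0, 0, 0], [0, 0, 0, 0, 0, 0, 0]],
  ],
)

```text
clock: 4.78
tool_pos: [485.0, -165.2, 97.4]
tcp_rot: [3.126, -0.295, -0.0]
force: [-1.4, -3.7, 0.3]
grip_width: -0.002
grasp_force: 2.3
```

Emit:
servo_tool(
  commands=[
    [[0, -2, 0, 0, 0, 0, 0], [0, 0, 0, 0, 0, 0, 0]],
  ],
)

```text
clock: 5.03
tool_pos: [485.5, -162.7, 97.4]
tcp_rot: [3.128, -0.295, 0.0]
force: [-1.8, -3.1, 0.4]
grip_width: 0.004
grasp_force: 1.6
```

Emit:
servo_tool(
  commands=[
    [[0, -2, 0, 0, 0, 0, 0], [0, 0, 0, 0, 0, 0, 0]],
  ],
)

```text
clock: 5.28
tool_pos: [485.9, -160.0, 97.3]
tcp_rot: [-3.127, 0.295, -0.0]
force: [-0.6, -1.2, 0.2]
grip_width: -0.003
grasp_force: 0.7
```

Emit:
servo_tool(
  commands=[
    [[0, -2, 0, 0, 0, 0, 0], [0, 0, 0, 0, 0, 0, 0]],
  ],
)

```text
clock: 5.52
tool_pos: [486.4, -158.0, 97.2]
tcp_rot: [-3.127, 0.295, -0.0]
force: [0.2, 0.0, 0.7]
grip_width: 0.002
grasp_force: 0.1
```

```bash
python3 -c "
from h import *
st()"
```

```text
t 5.53 unit [  0.6 -85.1  97.2] F_unit [0.17 0.08 0.75] grip 0.0 toolx,z [ 0.982 -0.187  0.   ] [ 0.     0.001 -1.   ]
```

First crest passed at a world y of about -158.5.

Emit:
servo_tool(
  commands=[
    [[0, -3, 0, 0, 0, 0, 0], [0, -3, 0, 0, 0, 0, 0], [0, 0, 0, 0, 0, 0, 0]],
  ],
)

```text
clock: 5.9
tool_pos: [487.4, -152.2, 97.2]
tcp_rot: [-3.127, 0.294, 0.0]
force: [0.1, -0.2, 0.0]
grip_width: 0.001
grasp_force: 0.0
```

Emit:
servo_tool(
  commands=[
    [[0, -2, 0, 0, 0, 0, 0], [0, 0, 0, 0, 0, 0, 0]],
  ],
)

```text
clock: 6.15
tool_pos: [487.8, -150.6, 97.3]
tcp_rot: [-3.128, 0.295, -0.0]
force: [-0.5, -0.5, 0.3]
grip_width: -0.002
grasp_force: 0.0
```

Emit:
servo_tool(
  commands=[
    [[0, -2, 0, 0, 0, 0, 0], [0, 0, 0, 0, 0, 0, 0]],
  ],
)

```text
clock: 6.4
tool_pos: [488.1, -148.7, 97.3]
tcp_rot: [-3.128, 0.295, -0.0]
force: [-0.2, 0.8, -0.2]
grip_width: -0.0
grasp_force: 0.0
```

Emit:
servo_tool(
  commands=[
    [[0, -2, 0, 0, 0, 0, 0], [0, 0, 0, 0, 0, 0, 0]],
  ],
)

```text
clock: 6.65
tool_pos: [488.5, -146.9, 97.3]
tcp_rot: [3.127, -0.295, 0.0]
force: [-0.6, -0.6, 0.3]
grip_width: -0.001
grasp_force: 0.3
```

Emit:
servo_tool(
  commands=[
    [[0, -2, 0, 0, 0, 0, 0], [0, 0, 0, 0, 0, 0, 0]],
  ],
)

```text
clock: 6.9
tool_pos: [488.7, -145.6, 97.4]
tcp_rot: [3.126, -0.295, -0.0]
force: [-1.4, -3.6, -0.4]
grip_width: -0.004
grasp_force: 2.3
```

Emit:
servo_tool(
  commands=[
    [[0, -2, 0, 0, 0, 0, 0], [0, 0, 0, 0, 0, 0, 0]],
  ],
)

```text
clock: 7.15
tool_pos: [489.2, -143.1, 97.3]
tcp_rot: [3.128, -0.295, 0.0]
force: [-0.6, -3.7, 1.2]
grip_width: -0.002
grasp_force: 1.6
```

Emit:
servo_tool(
  commands=[
    [[0, -2, 0, 0, 0, 0, 0], [0, 0, 0, 0, 0, 0, 0]],
  ],
)

```text
clock: 7.4
tool_pos: [489.7, -140.4, 97.3]
tcp_rot: [-3.127, 0.295, -0.0]
force: [-0.2, -1.5, -0.2]
grip_width: 0.004
grasp_force: 0.7
```

Clean periodicity of 20 mm. Next comes crest 2, then the approach to crest 3.

Emit:
servo_tool(
  commands=[
    [[0, -2, 0, 0, 0, 0, 0], [0, 0, 0, 0, 0, 0, 0]],
  ],
)

```text
clock: 7.65
tool_pos: [490.1, -138.3, 97.2]
tcp_rot: [-3.127, 0.295, -0.0]
force: [-0.4, -0.5, -0.4]
grip_width: 0.001
grasp_force: 0.1
```

Emit:
servo_tool(
  commands=[
    [[0, -3, 0, 0, 0, 0, 0], [0, -3, 0, 0, 0, 0, 0], [0, 0, 0, 0, 0, 0, 0]],
  ],
)

```text
clock: 8.02
tool_pos: [491.1, -132.5, 97.1]
tcp_rot: [-3.127, 0.294, 0.0]
force: [-0.3, -0.0, -0.3]
grip_width: 0.001
grasp_force: 0.0
```

Emit:
servo_tool(
  commands=[
    [[0, -2, 0, 0, 0, 0, 0], [0, -2, 0, 0, 0, 0, 0], [0, 0, 0, 0, 0, 0, 0]],
  ],
)

```text
clock: 8.4
tool_pos: [491.8, -129.0, 97.3]
tcp_rot: [-3.128, 0.295, 0.0]
force: [0.2, -0.2, 0.5]
grip_width: -0.002
grasp_force: 0.0
```

Emit:
servo_tool(
  commands=[
    [[0, -2, 0, 0, 0, 0, 0], [0, 0, 0, 0, 0, 0, 0]],
  ],
)

```text
clock: 8.65
tool_pos: [492.2, -127.3, 97.3]
tcp_rot: [3.127, -0.295, 0.0]
force: [-0.8, -0.3, -0.3]
grip_width: -0.0
grasp_force: 0.3
```

Emit:
servo_tool(
  commands=[
    [[0, -2, 0, 0, 0, 0, 0], [0, 0, 0, 0, 0, 0, 0]],
  ],
)

```text
clock: 8.9
tool_pos: [492.5, -126.0, 97.4]
tcp_rot: [3.126, -0.295, -0.0]
force: [-1.0, -4.9, 0.8]
grip_width: 0.002
grasp_force: 2.3
```

Emit:
servo_tool(
  commands=[
    [[0, -2, 0, 0, 0, 0, 0], [0, 0, 0, 0, 0, 0, 0]],
  ],
)

```text
clock: 9.15
tool_pos: [492.9, -123.4, 97.3]
tcp_rot: [3.128, -0.295, -0.0]
force: [-0.9, -3.1, -0.2]
grip_width: -0.004
grasp_force: 1.6
```

Emit:
servo_tool(
  commands=[
    [[0, -2, 0, 0, 0, 0, 0], [0, 0, 0, 0, 0, 0, 0]],
  ],
)

```text
clock: 9.4
tool_pos: [493.4, -120.8, 97.3]
tcp_rot: [-3.127, 0.295, -0.0]
force: [-0.7, -1.1, 0.2]
grip_width: -0.0
grasp_force: 0.7
```

Emit:
servo_tool(
  commands=[
    [[0, -2, 0, 0, 0, 0, 0], [0, 0, 0, 0, 0, 0, 0]],
  ],
)

```text
clock: 9.65
tool_pos: [493.8, -118.7, 97.2]
tcp_rot: [-3.127, 0.295, -0.0]
force: [-0.0, -0.3, 0.1]
grip_width: -0.001
grasp_force: 0.1
```

Emit:
servo_tool(
  commands=[
    [[0, -2, 0, 0, 0, 0, 0], [0, 0, 0, 0, 0, 0, 0], [0, 0, 0, 0, 0, 0, 0]],
  ],
)

```text
clock: 10.02
tool_pos: [494.0, -117.1, 97.2]
tcp_rot: [-3.127, 0.295, 0.0]
force: [-0.1, 0.4, -0.1]
grip_width: -0.001
grasp_force: 0.0
```

Emit:
servo_tool(
  commands=[
    [[0, 10, 0, 0, 0, 0, 0], [0, 10, -10, 0, 0, 0, 0], [0, 0, -30, 0, 0, 0, 0], [0, 0, -30, 0, 0, 0, 0], [0, 0, 0, 0, 0, 0, 0]],
  ],
)

```text
clock: 10.65
tool_pos: [492.6, -138.9, 170.9]
tcp_rot: [3.125, -0.296, 0.011]
force: [-0.1, 0.2, 0.5]
grip_width: -0.003
grasp_force: 0.0
```

```bash
python3 -c "
from h import *
to([-20,105,167])
import cv2
cv2.imwrite('pics/t2.png',cv2.resize(arm.read_camera('top')[165:295,220:380,::-1],None,fx=4.5,fy=4.5,interpolation=2))"
```

```text
t 10.65 unit [  3.4 -65.3 170.9] F_unit [-0.11  0.22  0.46] grip -0.0 toolx,z [ 0.982 -0.188  0.007] [ 0.007 -0.003 -1.   ]
tool shift [ -25.1 -170.     3.4]
```

View pics/t2.png

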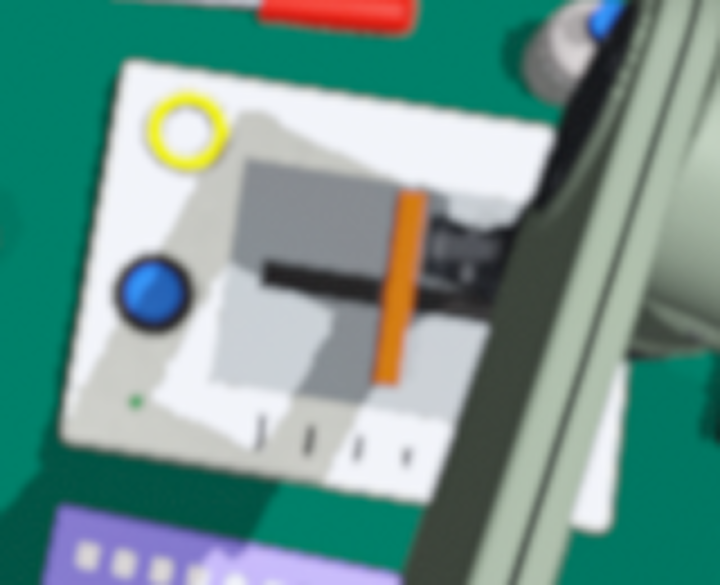

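The bar's top now runs from (412,191) to (385,384) and the fingers are clear of it. Next I compute the travel.

```bash
python3 -c "
from h import *
p=px2w('top',399/4.5-.4+220,288/4.5-.4+165,107); print(U.inv().apply(p-C)+[0,85,0])"
```

```text
[ -0.33876405  71.74995669 107.        ]
```

The lever is at about 72 mm, so it rests in the third click. Now to the button.

Emit:
servo_tool(
  commands=[
    [[-5, -30, 0, 0, 0, 0, 0], [-5, -35, 0, 0, 0, 0, 0], [-5, -35, 0, 0, 0, 0, 0], [-5, -35, 0, 0, 0, 0, 0], [-5, -35, 0, 0, 0, 0, 0], [0, 0, 0, 0, 0, 0, 0], [0, 0, 0, 0, 0, 0, 0]],
  ],
)

```text
clock: 11.58
tool_pos: [497.0, 34.1, 166.4]
tcp_rot: [3.127, -0.295, -0.003]
force: [-0.0, -0.1, 0.5]
grip_width: 0.002
grasp_force: 0.0
```

```bash
python3 -c "
from h import *
to([-20,105,94])"
```

```text
t 11.57 unit [-23.1 105.8 166.4] F_unit [ 0.01 -0.14  0.47] grip 0.0 toolx,z [ 0.982 -0.187 -0.002] [-0.002 -0.    -1.   ]
tool shift [ 3.3  0.7 72.4]
```

Emit:
servo_tool(
  commands=[
    [[3, 0.5, 25, 0, 0, 0, 0], [0, 0, 25, 0, 0, 0, 0], [0, 0, 20, 0, 0, 0, 0], [0, 0, 2, 0, 0, 0, 0], [0, 0, 0, 0, 0, 0, 0]],
  ],
)

```text
clock: 12.2
tool_pos: [500.8, 32.8, 95.6]
tcp_rot: [3.127, -0.297, 0.001]
force: [0.5, 0.3, 0.0]
grip_width: -0.003
grasp_force: 0.0
```

Emit:
servo_tool(
  commands=[
    [[0, 0, 3, 0, 0, 0, 0], [0, 0, 0, 0, 0, 0, 0]],
  ],
)

```text
clock: 12.45
tool_pos: [500.8, 33.5, 92.8]
tcp_rot: [3.128, -0.295, 0.002]
force: [0.2, 0.0, -0.3]
grip_width: -0.003
grasp_force: 0.0
```

Emit:
servo_tool(
  commands=[
    [[0, 0, 3, 0, 0, 0, 0], [0, 0, 0, 0, 0, 0, 0]],
  ],
)

```text
clock: 12.7
tool_pos: [500.9, 33.6, 89.6]
tcp_rot: [3.128, -0.295, 0.002]
force: [0.5, -0.3, 1.3]
grip_width: -0.003
grasp_force: 0.8
```

Emit:
servo_tool(
  commands=[
    [[0, 0, 3, 0, 0, 0, 0], [0, 0, 0, 0, 0, 0, 0]],
  ],
)

```text
clock: 12.95
tool_pos: [501.0, 33.6, 86.6]
tcp_rot: [-3.128, 0.295, -0.002]
force: [0.2, 0.4, 3.5]
grip_width: 0.001
grasp_force: 1.7
```

Emit:
servo_tool(
  commands=[
    [[0, 0, 2, 0, 0, 0, 0], [0, 0, 0, 0, 0, 0, 0]],
  ],
)

```text
clock: 13.2
tool_pos: [500.9, 33.6, 84.6]
tcp_rot: [-3.128, 0.295, -0.002]
force: [0.8, 0.8, 5.0]
grip_width: -0.001
grasp_force: 2.2
```

Emit:
servo_tool(
  commands=[
    [[0, 0, 1.5, 0, 0, 0, 0], [0, 0, 0, 0, 0, 0, 0]],
  ],
)

```text
clock: 13.45
tool_pos: [501.0, 33.6, 84.0]
tcp_rot: [-3.128, 0.295, -0.001]
force: [-2.3, 0.0, 10.7]
grip_width: -0.001
grasp_force: 5.3
```

The force rose sharply to 10.7 N, so the button has hit its stop. Now lift off.

Emit:
servo_tool(
  commands=[
    [[0, 0, -10, 0, 0, 0, 0], [0, 0, -30, 0, 0, 0, 0], [0, 0, -40, 0, 0, 0, 0], [0, 0, -40, 0, 0, 0, 0], [-50, 0, 0, 0, 0, 0, 0], [-50, 0, 0, 0, 0, 0, 0], [-50, 0, 0, 0, 0, 0, 0], [0, 0, 0, 0, 0, 0, 0]],
  ],
)

```text
clock: 14.45
tool_pos: [348.5, 62.4, 200.8]
tcp_rot: [3.128, -0.293, -0.008]
force: [0.4, 0.3, -0.4]
grip_width: 0.002
grasp_force: 0.0
```

```bash
python3 -c "
from h import *
st()
import cv2
cv2.imwrite('pics/t3.png',arm.read_camera('top')[:,:,::-1])"
```

```text
t 14.45 unit [-174.2  107.2  200.8] F_unit [ 0.39  0.37 -0.36] grip 0.0 toolx,z [ 0.983 -0.186 -0.005] [-0.005  0.    -1.   ]
```

View pics/t3.png

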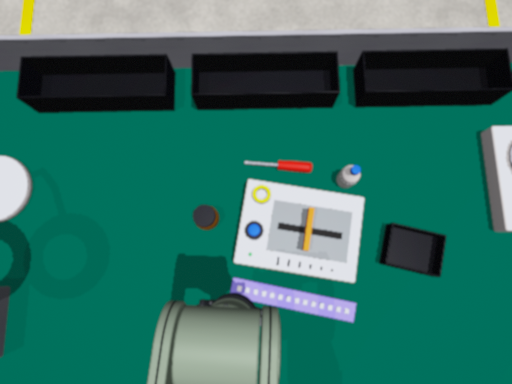

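The lever bar is still at (308,229), in the third click, the button is clear at (254,230), and nothing lying about has moved. Handing in.

```bash
python3 -c "
from station import arm
print(arm.finish_job())"
```

```text
the job is handed in; nothing more can be done
None
```

The job is handed in: the lever rests in the third click (camera read about 72 mm of travel), the blue button was pressed to its stop and released, and nothing lying about moved; no verdict came back.

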